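# Hook the dropped rotor nut out from under the reagent shelf

### The job

The knurled lock nut of the mini centrifuge has rolled out of sight, far back under the low reagent shelf. Take the flat steel hook by its handle, reach in under the shelf with it and drag the nut out into the open, lay the hook down flat on the bench clear of the shelf, then set the nut in the white weighing boat. Do not touch the nut with the fingers while it is under the shelf, and leave the petri dish, the timer and the notebook where they are.

Things in the scene. Friction and masses are not known exactly. Their poses are not given: they have to be found in the camera images.
- hook: Flat steel reach hook, 225 mm long, 80 g, flat on the bench left of the shelf. Origin: on its underside, 32 mm ahead of the handle's rear end: the place to pinch it. x points along it to the foot, y to its left, z up. Grey handle x -32 to +45 mm, 18 mm wide, 20 mm tall. Then a strip 12 mm wide, 3 mm thick, lying on the bench, to the foot at x +190 to +193 mm. Starts with x roughly along the shelf's x (within 25 degrees).
- hook_foot (a point): Middle of the near (dragging) face of the hook's foot: a steel blade 3 mm thick standing 10 mm tall across the strip's end, from y -6 to +39 mm in the hook's frame, so it sticks out to the left only. This point is at x +190, y +22.5, z +5 mm in the hook's frame.
- handle_end (a point): Rear end of the hook's handle (x = -32 mm in the hook's frame).
- shelf: Low white shelf of folded 4 mm sheet, fixed, its open front facing the robot's left. Origin: on the bench below the centre of its top; x horizontal from the open front to the back, y to the left of that, z up. Outside 220 mm deep (x -110 to +110 mm) and 240 mm wide (y -120 to +120 mm); underside 52 mm, top 56 mm above the bench. Closed by 4 mm sheet at both sides and at the back.
- shelf_front (a point): Middle of the shelf's front edge, at its upper side (x = -110 mm, z = 56 mm in the shelf's frame). Fixed bottles up to 150 mm tall and a 130 mm carton stand on the shelf, their fronts 2 to 10 mm behind this edge: a gripper held upright close to the edge would strike them, so there it must lean back, away from the shelf.
- nut: Round knurled aluminium nut, 26 mm in diameter, 16 mm tall, 20 to 45 g, standing flat. Origin: centre of its underside. It starts under the shelf, 150 to 170 mm behind the front edge (x +40 to +60 mm in the shelf's frame), between y -15 and +65 mm. The hook's foot can pass over it under the shelf, and there are at least 33 mm behind it to set the foot down.
- boat: White square weighing boat, 88 x 88 mm at the rim, 20 mm tall, thin sloping walls, flat floor about 52 x 52 mm and 3 to 6 mm above the bench; loose, 30 g. Origin: centre of its underside; x and y along its sides.
- petri: Closed petri dish, 60 mm in diameter, 15 mm tall, loose bystander. Origin: centre of its underside.
- timer: Small white bench timer, 62 x 66 x 20 mm, loose bystander. Origin: centre of its underside.
- book: Red wire-bound notebook, 170 x 124 x 15 mm, loose bystander. Origin: centre of its underside.
There are look-alikes about, which are no part of the job. Of the things that look like the hook, the larger one is meant.

How it is judged:
On the way, in this order (a step that is already met when the one before it is completed fails the run):
1. the hook's foot is well in under the shelf (x of hook_foot in the frame of shelf between -0.01 and 0.11 m and y of hook_foot in the frame of shelf between -0.12 and 0.12 m and height (world z) of hook_foot below 0.052 m), for 0.2 s.
2. the nut is out in the open, on the bench and clear of the shelf ((x of nut in the frame of shelf below -0.123 m or x of nut in the frame of shelf above 0.123 m or y of nut in the frame of shelf above 0.133 m or y of nut in the frame of shelf below -0.133 m) and height (world z) of nut below 0.012 m), for 0.2 s.
At the end, for the whole second after the job is handed in: The nut lies at rest in the level weighing boat (within 30 mm of its middle, underside under 18 mm above the boat's); the hook lies at rest flat on the bench (within 0.15 rad, either face up), its pinch point, foot and handle end outside the shelf's plan (horizontal distance between nut and boat below 0.03 m and z of nut in the frame of boat below 0.018 m and linear speed of each of nut, hook below 0.02 m/s and angle between boat's own z axis and vertical below 0.12 rad and height (world z) of boat below 0.01 m and (angle between hook's own z axis and vertical below 0.15 rad or angle between hook's own z axis and vertical above 2.99 rad) and height (world z) of hook below 0.03 m and (x of hook in the frame of shelf below -0.11 m or x of hook in the frame of shelf above 0.11 m or y of hook in the frame of shelf above 0.12 m or y of hook in the frame of shelf below -0.12 m) and (x of hook_foot in the frame of shelf below -0.11 m or x of hook_foot in the frame of shelf above 0.11 m or y of hook_foot in the frame of shelf above 0.12 m or y of hook_foot in the frame of shelf below -0.12 m) and (x of handle_end in the frame of shelf below -0.11 m or x of handle_end in the frame of shelf above 0.11 m or y of handle_end in the frame of shelf above 0.12 m or y of handle_end in the frame of shelf below -0.12 m)); the robot touches nothing.
It fails at once if the fingers touch the nut while it is under the shelf (contact force between the fingers and nut above 0.3 N and (x of nut in the frame of shelf between -0.11 and 0.11 m and y of nut in the frame of shelf between -0.12 and 0.12 m and height (world z) of nut below 0.052 m)).
It fails at once if the petri dish is moved more than 25 mm (distance of petri from where it was at the start of the episode above 0.025 m).
It fails at once if the timer is moved more than 25 mm (distance of timer from where it was at the start of the episode above 0.025 m).
It fails at once if the notebook is moved more than 25 mm (distance of book from where it was at the start of the episode above 0.025 m).
It also fails if it takes over 67 s, if anything falls off the work surface, if the arm or the gripper's body presses on something with over 40 N, if the wrist force passes 120 N, or if a joint passes its speed limit or range.

### The arm

A 7-joint arm with a two-finger parallel gripper is mounted at the origin on a cart in front of the work surface, level with it; the furniture and walls round the work are solid. World frame = base frame: x ahead of the robot, y to its left, z up, the work surface at z = 0. Lengths are in m, angles in rad, forces in N, time in s.
With the tool pointing down it reaches from about 0.4 to 0.875 m from the base axis. Payload 6.5 kg.
Tool frame: the origin (TCP) lies between the finger pads; the fingertips stand 8 mm ahead of it and the grasp point (between the pads) lies 11 mm behind it (tip_extent is the distance from the TCP to the fingertips, in m); z points along the fingers, x is the direction in which the jaws open and shut, and the axes are right-handed (so a half turn about z gives the same grasp; the last joint's range is limited). The gripper opens to 88 mm and grips with 3 to 60 N. Pads are 18 mm wide; open, the fingers measure 123 mm over their backs; the gripper's body (75 mm by 187 mm) begins 45 mm behind the grasp point.
Start: joints at [1.07, 0.536, -0.004, 1.538, 0.003, 1.067, -0.071], TCP at [0.274, -0.59, 0.247] pointing down, gripper open.
Joint ranges: [-2.7, 2.7], [-0.37, 2.16], [-1.27, 1.26], [0.24, 2.4], [-1.31, 4.45], [0.19, 1.91], [-2.76, 2.76]. Speed limits (rad/s): [2.39, 2.39, 3.14, 3.14, 3.14, 3.14, 3.14].

### API

Orientations are given as a unit quaternion [w, x, y, z].
In Python, from cell import * gives the robot as it stands.
- The arm moves only by the tool send_rows, never from a script. Its argument "steps" is one flat list of numbers, 6 for each row, row after row: the shift along the tool's x, y, z in mm, then the turn, a rotation vector about the tool's x, y, z in degrees. In form: [tx, ty, tz, wx, wy, wz, tx, ty, tz, wx, wy, wz, ...]. A call has 1 to 12 rows; each row is the pose to reach, as a shift and turn from the pose commanded when the call began, along the tool's axes at that moment; what a row does not reach only later rows make up. A row lasts 1/10 s, in which the tool goes at most 50 mm and 8.59 degrees, less where a joint would pass 70% of its speed; a pose out of reach is approached as far as the arm can. A call with a gripper value outside its range is refused whole. "jaw" is the closure, from 0 (fully open) to 1 (shut), set as the call begins (left out, the last holds). The fingers move at their own pace and stop on an object; "newtons" is the grip in N (left out, the last holds). Time passes only in rows, so rows that repeat a pose let the fingers close. It gives the time, the measured TCP pose, the force and the opening at its end, in the units of the state.
- state(): the state, without advancing time (a new reading comes with each control period).
- camera(name): name is "scene" or "side" or "wrist"; returns a dict with "pixels" (400x640x3 uint8, blue, green, red), "z_map" (400x640 float32, m along the optical axis (not along the pixel's ray), 0 where there is no reading), "fx", "fy", "cx", "cy" (pixels), "distortion" ([k1, k2, p1, p2, k3] as OpenCV has them; the pictures are not rectified), "view" (4x4, takes a point from world to camera coordinates). Camera axes: x right, y up, looking along -z (the intrinsics and any distortion apply to the point x, -y, -z); pixel columns grow to the right and rows downward; lengths in m; the calibration is good to about 2 mm. A picture is of the moment at which its call begins.
- finish_job(): hands the job in, once; it reports no verdict.
The state is a dict: "t": time; "joint_pos": joint angles; "joint_vel": joint speeds; "joint_torque": joint torques, N m; "eef_pos": TCP position; "tool_rot": TCP orientation; "force": force on the tool from outside, world axes, zero at the start; "moment": the same for the moment, N m; "grip_width": finger opening in m.
Only numpy, scipy, OpenCV 4.12 (cv2) and the standard library are available. Lean on these libraries where they do the work, as an engineer would, in place of code of your own. Each camera call takes 0.05 s, during which the arm holds its last target.

## Working session

There is one attempt and no reset: what is moved stays moved. The work goes in short steps, Python scripts to look and compute and a tool call to move; the robot and the scene stay as the last step left them, time stands still between calls to the robot, and variables do not carry over. Pictures are saved under pics/ and viewed, and the job is handed in when it is done.

Besides the shell and the picture viewer there is one more tool, called after "Call:" as name(argument=value, ...) on one line, values as JSON. send_rows: Moves the arm, as the interface text tells. Its arguments: {"type":"object","properties":{"steps":{"type":"array"},"jaw":{"type":"number"},"newtons":{"type":"number"}},"required":["steps"]}

```bash
ls; mkdir -p pics; python3 - <<'E'
from cell import *
import cv2,numpy as np
for n in ["scene","side","wrist"]:
    c=camera(n); cv2.imwrite(f"pics/{n}0.png",c["pixels"]); np.savez(f"pics/{n}0.npz",**c)
    print(n,c["fx"],c["cx"],c["cy"],c["distortion"],np.round(np.linalg.inv(c["view"]),3).tolist())
s=state();print(s)
E
```

```text
pics
scene 433.04339779491033 305.6459890816358 195.9094821430761 [-0.01396744  0.          0.          0.          0.        ] [[-0.468, 0.437, -0.768, -0.706], [-0.884, -0.226, 0.41, 0.913], [0.006, 0.87, 0.492, 0.848], [0.0, 0.0, 0.0, 1.0]]
side 375.5209700502772 316.94434731852857 203.5710295025302 [0.02891164 0.         0.         0.         0.        ] [[0.999, 0.01, -0.036, 0.481], [-0.035, 0.592, -0.805, -0.748], [0.013, 0.806, 0.592, 0.805], [0.0, 0.0, 0.0, 1.0]]
wrist 284.7163990132025 327.27502593295026 195.87765308984424 [-0.03898441  0.          0.          0.          0.        ] [[0.422, 0.862, 0.279, 0.346], [-0.906, 0.403, 0.127, -0.556], [-0.002, -0.307, 0.952, 0.385], [0.0, 0.0, 0.0, 1.0]]
{'t': 0.15, 'joint_pos': array([ 1.06985065,  0.53700779, -0.00441353,  1.53860499,  0.00259808,
        1.06729531, -0.07118194]), 'joint_vel': array([ 9.83582257e-05, -3.03523756e-03,  1.57223426e-03, -3.36787924e-03,
       -7.41279950e-04,  1.89606621e-03, -6.45269481e-04]), 'joint_torque': array([ 1.68289189e-03, -5.71329474e+01,  9.92139168e-01, -2.51828814e+01,
       -5.60964947e-02,  1.52002985e-02,  1.07189433e-04]), 'eef_pos': array([ 0.27356095, -0.58914007,  0.24604649]), 'tool_rot': array([-3.05005678e-04,  8.42982744e-01, -5.37940205e-01, -5.79562686e-04]), 'force': array([-0.57212237, -0.61704329, -0.07670816]), 'moment': array([ 0.02071478, -0.02761706,  0.024226  ]), 'grip_width': 0.08836317201452702}
```

View pics/scene0.png

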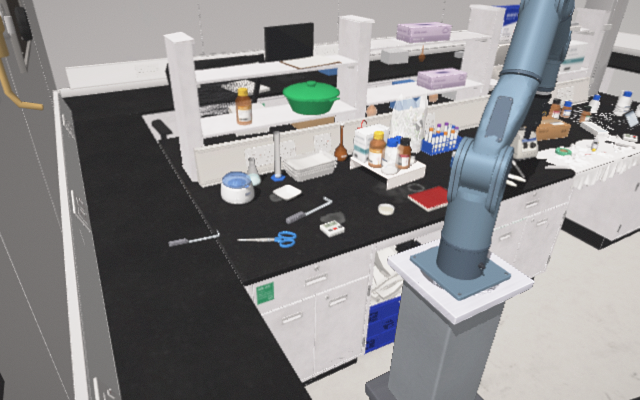

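View pics/side0.png

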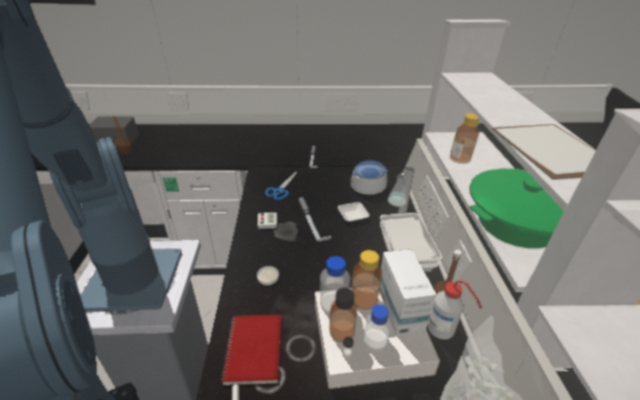

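View pics/wrist0.png

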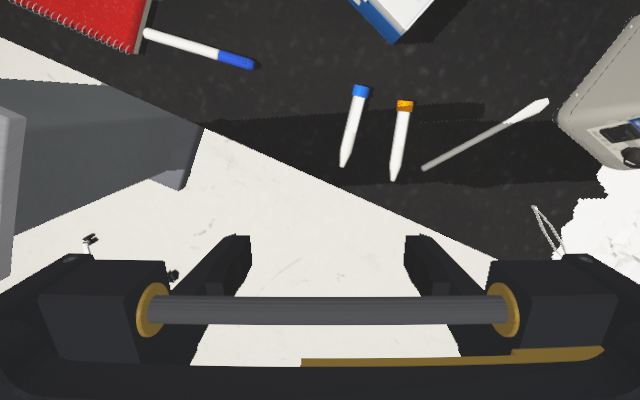

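```bash
cat > h.py <<'E'
import numpy as np,cv2
from scipy.spatial.transform import Rotation as R
def load(n): return dict(np.load(n))
def proj(c,P):
    P=np.atleast_2d(P).astype(float);V=c["view"];Q=P@V[:3,:3].T+V[:3,3];Q=Q*[1,-1,-1]
    K=np.array([[c["fx"],0,c["cx"]],[0,c["fy"],c["cy"]],[0,0,1]])
    p,_=cv2.projectPoints(Q.reshape(-1,1,3),np.zeros(3),np.zeros(3),K,np.array(c["distortion"]));return p[:,0]
def ray(c,uv):
    K=np.array([[c["fx"],0,c["cx"]],[0,c["fy"],c["cy"]],[0,0,1]])
    p=cv2.undistortPoints(np.array(uv,float).reshape(-1,1,2),K,np.array(c["distortion"]))[:,0]
    d=np.c_[p[:,0],-p[:,1],-np.ones(len(p))];I=np.linalg.inv(c["view"]);return I[:3,3],d@I[:3,:3].T
def atz(c,uv,z=0):
    o,d=ray(c,uv);return o+d*((z-o[2])/d[:,2:])
def cloud(c):
    h,w=c["z_map"].shape;v,u=np.mgrid[:h,:w];o,d=ray(c,np.c_[u.ravel(),v.ravel()])
    return (o+d*c["z_map"].reshape(-1,1)).reshape(h,w,3)
def ortho(c,x0,x1,y0,y1,s=1000.,z=0):
    # image: rows = x decreasing (ahead up), cols = y decreasing (left is left)
    X=np.arange(x1,x0,-1/s);Y=np.arange(y1,y0,-1/s);xx,yy=np.meshgrid(X,Y,indexing='ij')
    p=proj(c,np.c_[xx.ravel(),yy.ravel(),np.full(xx.size,z)]).reshape(*xx.shape,2).astype(np.float32)
    return cv2.remap(c["pixels"],p[...,0],p[...,1],cv2.INTER_LINEAR)
E
python3 - <<'E'
from h import *
for n in ["scene","side"]:
    c=load(f"pics/{n}0.npz");o=ortho(c,0.3,0.95,-0.35,0.85,600)
    for i,x in enumerate(np.arange(0.95,0.3,-0.1)): cv2.putText(o,f"{x:.2f}",(0,int(i*60)+5),0,.35,(0,255,255))
    for i,y in enumerate(np.arange(0.85,-.35,-0.1)): cv2.putText(o,f"{y:.2f}",(int(i*60),385),0,.35,(0,255,255))
    cv2.imwrite(f"pics/o_{n}.png",o);print(o.shape)
c=load("pics/side0.npz")
C=cloud(c)
for nm,uv in dict(handle=(303,201),foot=(325,238),h2=(312,150),f2=(313,166),petri=(268,275),timer=(267,220),boat=(353,211),shFL=(318,292),carton=(405,255)).items(): print(nm,C[uv[1],uv[0]].round(3))
E
```

```text
(390, 720, 3)
(390, 720, 3)
handle [0.479 0.334 0.021]
foot [0.548 0.15  0.008]
h2 [0.521 0.721 0.017]
f2 [0.522 0.598 0.008]
petri [ 0.379 -0.012  0.016]
timer [0.359 0.23  0.02 ]
boat [0.655 0.297 0.002]
shFL [ 0.516 -0.112  0.059]
carton [ 0.719 -0.113  0.185]
```

```bash
python3 - <<'E'
import cv2,numpy as np
a=cv2.imread("pics/o_scene.png");b=cv2.imread("pics/o_side.png");cv2.imwrite("pics/o_both.png",np.vstack([a,b])[:, :])
s=cv2.imread("pics/side0.png")[130:400,200:450];cv2.imwrite("pics/side_crop.png",cv2.resize(s,None,fx=2.2,fy=2.2,interpolation=cv2.INTER_CUBIC))
s=cv2.imread("pics/scene0.png")[100:270,150:470];cv2.imwrite("pics/scene_crop.png",cv2.resize(s,None,fx=2.5,fy=2.5,interpolation=cv2.INTER_CUBIC))
E
```

```text
(no output)
```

View pics/side_crop.png

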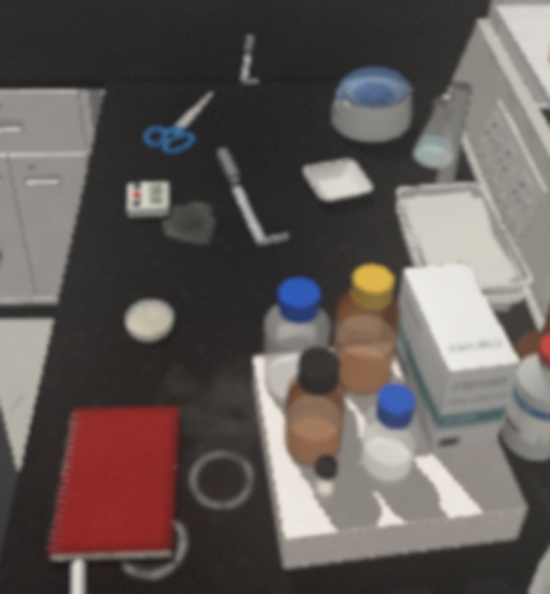

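View pics/scene_crop.png

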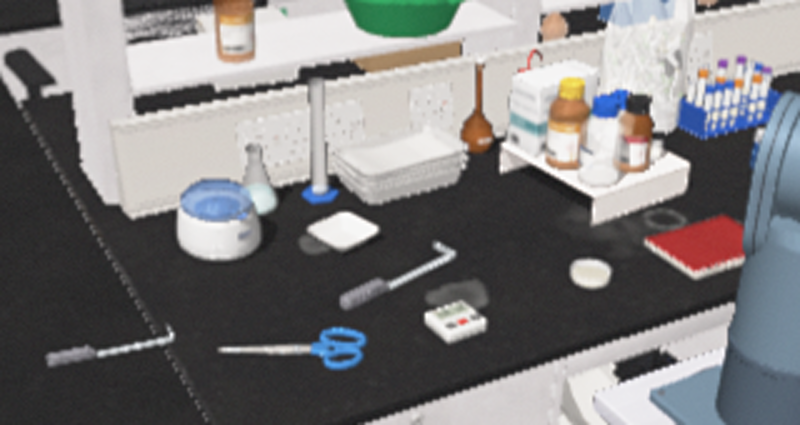

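View pics/o_both.png

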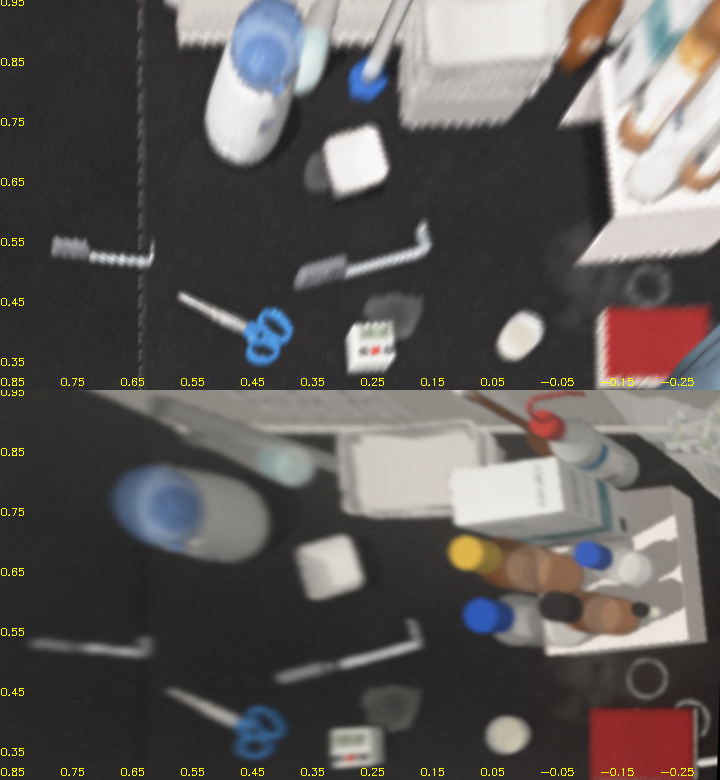

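```bash
python3 - <<'E'
from h import *
P=np.vstack([cloud(load(f"pics/{n}0.npz")).reshape(-1,3) for n in ["scene","side"]])
for n in ["scene","side"]:
    Q=cloud(load(f"pics/{n}0.npz")).reshape(-1,3)
    m=(Q[:,0]>.45)&(Q[:,0]<.85)&(Q[:,1]>-.4)&(Q[:,1]<-.02)
    S=Q[m&(abs(Q[:,2]-.056)<.004)]
    r=cv2.minAreaRect(S[:,:2].astype(np.float32)*1000);print(n,len(S),r,cv2.boxPoints(r).round())
    S=Q[m&(Q[:,2]>.004)&(Q[:,2]<.06)]
    r=cv2.minAreaRect(S[:,:2].astype(np.float32)*1000);print(n,len(S),r,cv2.boxPoints(r).round())
    F=Q[(Q[:,0]>.35)&(Q[:,0]<.6)&(Q[:,1]>.3)&(Q[:,1]<.6)&(abs(Q[:,2])<.01)];print("bench z",np.median(F[:,2]))
c=load("pics/scene0.npz");o=ortho(c,.46,.62,.12,.42,2600);cv2.imwrite("pics/hk_scene.png",o)
c=load("pics/side0.npz");o=ortho(c,.46,.62,.12,.42,2600);cv2.imwrite("pics/hk_side.png",o)
a=cv2.imread("pics/hk_scene.png");cv2.imwrite("pics/hk.png",np.vstack([a,o])[:, :][::1])
print(o.shape)
s=load("pics/scene0.npz")["pixels"][130:200,340:440];cv2.imwrite("pics/sh.png",cv2.resize(s,None,fx=8,fy=8,interpolation=cv2.INTER_CUBIC))
E
```

```text
scene 302 ((685.5765380859375, -195.4794464111328), (345.3302917480469, 221.34693908691406), 7.346624374389648) [[ 500. -108.]
 [ 528. -327.]
 [ 871. -283.]
 [ 843.  -64.]]
scene 1265 ((650.9520874023438, -210.24693298339844), (398.64013671875, 377.2693786621094), 0.2942439317703247) [[ 451.  -23.]
 [ 453. -400.]
 [ 851. -398.]
 [ 849.  -21.]]
bench z 0.002151182532137197
side 3847 ((685.5616455078125, -238.98843383789062), (335.0803527832031, 294.6187744140625), 4.597903251647949) [[ 507. -106.]
 [ 530. -399.]
 [ 864. -372.]
 [ 841.  -79.]]
side 5813 ((650.2576904296875, -201.68374633789062), (356.4233093261719, 400.1177062988281), 89.35923767089844) [[ 448. -378.]
 [ 848. -382.]
 [ 852.  -26.]
 [ 452.  -21.]]
bench z 0.0014891028780691373
(416, 780, 3)
```

View pics/hk.png

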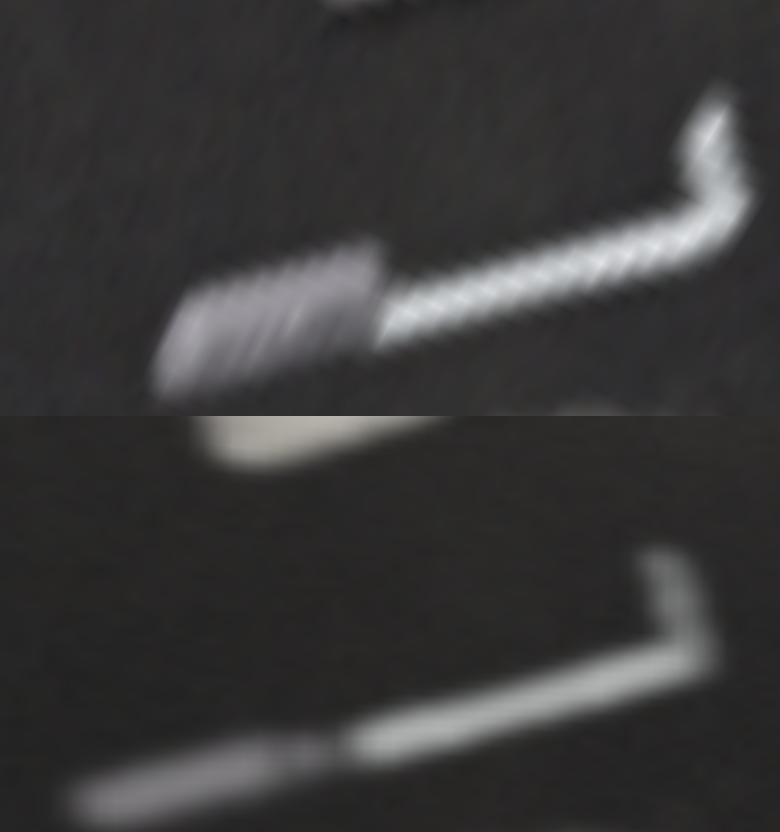

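View pics/sh.png

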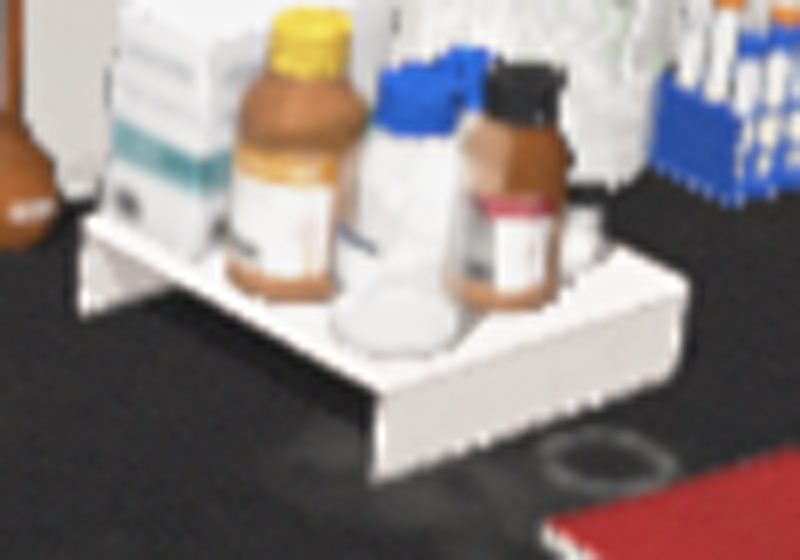

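```bash
python3 - <<'E'
from h import *
c=load("pics/scene0.npz")
T=atz(c,[(387.5,178.5),(350.6,156.9),(426,165.6)],.056);B=atz(c,[(386.9,190.4),(425.4,176.9),(350,169.8)],0)
print(T.round(3),B.round(3))
C=cloud(load("pics/side0.npz"));
# fit shelf from three corners: yaw
f,a,b=T
print("width",np.linalg.norm(a-f),"depth",np.linalg.norm(b-f), np.degrees(np.arctan2(*(b-f)[:2])),np.degrees(np.arctan2((a-f)[1],(a-f)[0])))
# check side camera projection of guess
# hook: side strip pts (ortho px ->world): x=.62-row/2600,y=.42-col/2600
def w(col,row): return np.array([.62-row/2600,.42-col/2600])
for nm,p in dict(sc_strip0=(385,325),sc_strip1=(715,225),sc_tip=(720,100),si_strip0=(355,745-416),si_strip1=(700,655-416),si_tip=(655,560-416)).items(): print(nm,w(*p).round(4))
for n in ["scene","side"]:
    Q=cloud(load(f"pics/{n}0.npz")).reshape(-1,3)
    m=(Q[:,0]>.44)&(Q[:,0]<.56)&(Q[:,1]>.28)&(Q[:,1]<.43)&(Q[:,2]>.014)&(Q[:,2]<.03)
    S=Q[m];print(n,len(S),cv2.minAreaRect(S[:,:2].astype(np.float32)*1000),np.median(S[:,2]))
E
```

```text
[[ 0.504 -0.104  0.056]
 [ 0.748 -0.087  0.056]
 [ 0.526 -0.324  0.056]] [[ 0.505 -0.108  0.   ]
 [ 0.527 -0.332  0.   ]
 [ 0.735 -0.079  0.   ]]
width 0.2446594256068989 depth 0.22146905443194412 174.32209700260907 4.029534818174819
sc_strip0 [0.495  0.2719]
sc_strip1 [0.5335 0.145 ]
sc_tip [0.5815 0.1431]
si_strip0 [0.4935 0.2835]
si_strip1 [0.5281 0.1508]
si_tip [0.5646 0.1681]
scene 81 ((477.0427551269531, 327.9399719238281), (18.676536560058594, 77.748046875), 16.166162490844727) 0.019980932165901577
side 74 ((478.4011535644531, 322.6704406738281), (18.50064468383789, 77.31888580322266), 16.560688018798828) 0.01956618618344197
```

```bash
cat >> h.py <<'E'
def tool(heading,lean):
    # heading h (deg): horizontal direction (sin h,-cos h) that y_t/fingers point to when leaning; returns Rotation
    h=np.radians(heading);l=np.radians(lean);d=np.array([np.sin(h),-np.cos(h),0]);u=np.array([0,0,1.])
    z=d*np.sin(l)-u*np.cos(l);y=d*np.cos(l)+u*np.sin(l);x=np.cross(y,z)
    return R.from_matrix(np.c_[x,y,z])
def delta(P,Rt,P0,R0):
    t=R0.inv().apply(np.array(P)-P0)*1000;w=np.degrees((R0.inv()*Rt).as_rotvec());return np.r_[t,w]
def cur():
    from cell import state
    s=state();q=s["tool_rot"];return s,np.array(s["eef_pos"]),R.from_quat([q[1],q[2],q[3],q[0]])
def go(P,Rt,start=None):
    if start is None: s,P0,R0=cur()
    else: P0,R0=start
    d=delta(P,Rt,P0,R0);print("delta",d.round(1).tolist(),"|t|",np.linalg.norm(d[:3]).round(),"|w|",np.linalg.norm(d[3:]).round(1));return d
SH=np.array([.6356,-.205]);SY=np.radians(5.0);XS=np.array([np.sin(SY),-np.cos(SY)]);YS=np.array([np.cos(SY),np.sin(SY)])
def toS(p): p=np.atleast_2d(p)[:,:2]-SH;return np.c_[p@XS,p@YS]
def fromS(x,y): return SH+x*XS+y*YS
E
python3 - <<'E'
from h import *
go([.42,-.25,.33],tool(0,0)); go([.42,0,.3],tool(0,0))
E
```

```text
delta [-246.0, -275.7, -83.7, -0.0, 0.1, -65.1] |t| 379.0 |w| 65.1
delta [-472.7, -381.0, -53.4, -0.0, 0.1, -65.1] |t| 609.0 |w| 65.1
```

Call:
send_rows(steps=[-90,-60,-70,0,0,-8,-135,-90,-80,0,0,-16,-170,-135,-80,0,0,-24,-205,-175,-80,0,0,-32,-240,-220,-80,0,0,-40,-280,-260,-80,0,0,-48,-325,-295,-80,0,0,-56,-370,-325,-80,0,0,-65,-420,-350,-70,0,0,-65,-473,-381,-53,0,0,-65,-473,-381,-53,0,0,-65,-473,-381,-53,0,0,-65])

```text
t: 1.35
eef_pos: [0.4159, -0.0238, 0.3029]
tool_rot: [0.0, 1.0, -0.001, 0.0]
force: [1.6, 0.2, -0.6]
grip_width: 0.0883
```

```bash
python3 - <<'E'
from h import *
s,P,Rr=cur();print(s["t"],P,s["joint_pos"].round(2))
go([.645,0.02,.055],tool(0,45)); go([.60,0.02,.2],tool(0,45))
E
```

```text
1.35 [ 0.41591495 -0.02383749  0.30290825] [ 0.51  0.1  -0.6   2.02  0.07  1.04 -0.11]
delta [228.9, -44.4, 248.0, -45.0, 0.0, -0.1] |t| 340.0 |w| 45.0
delta [183.9, -44.2, 103.0, -45.0, 0.0, -0.1] |t| 215.0 |w| 45.0
```

Call:
send_rows(steps=[45,-20,20,-8,0,0,90,-40,40,-16,0,0,130,-44,70,-24,0,0,170,-44,100,-32,0,0,200,-44,140,-40,0,0,225,-44,180,-45,0,0,228,-44,220,-45,0,0,228,-44,245,-45,0,0,228,-44,245,-45,0,0,228,-44,245,-45,0,0,228,-44,245,-45,0,0])

```text
t: 2.45
eef_pos: [0.6453, 0.0183, 0.0606]
tool_rot: [0.382, 0.924, -0.001, 0.001]
force: [-0.4, -0.6, -0.3]
grip_width: 0.0883
```

```bash
python3 - <<'E'
from h import *
from cell import camera
s,P,Rr=cur();print(s["t"],P,s["joint_pos"].round(2))
c=camera("wrist");cv2.imwrite("pics/w1.png",c["pixels"]);np.savez("pics/w1.npz",**c);print(np.linalg.inv(c["view"])[:3,3])
E
```

```text
2.45 [0.64527516 0.01828385 0.06064503] [-0.2   0.99 -0.35  1.5   1.01  1.36 -1.05]
[0.64549769 0.17220356 0.10293332]
```

View pics/w1.png

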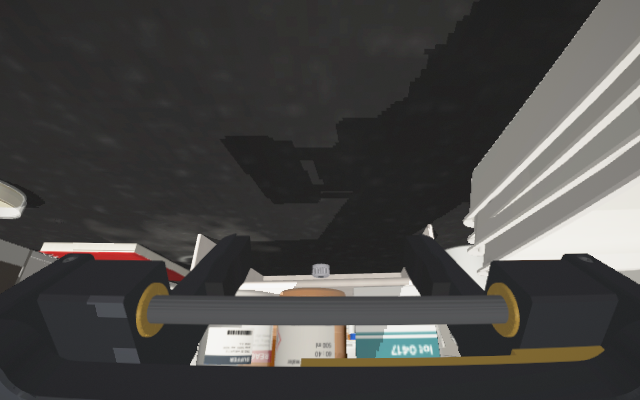

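```bash
python3 - <<'E'
from h import *
c=load("pics/w1.npz");s=c["pixels"][225:305,180:460][::-1,::-1];cv2.imwrite("pics/w1c.png",cv2.resize(s,None,fx=2.8,fy=2.8,interpolation=cv2.INTER_CUBIC))
s=c["pixels"][255:285,300:345];cv2.imwrite("pics/w1d.png",cv2.resize(s,None,fx=16,fy=16,interpolation=cv2.INTER_NEAREST))
C=cloud(c);print(C[262:280:2,320].round(3));print(C[270,310:332:2].round(3))
print(toS(C[270,320]))
E
```

```text
[[ 0.635 -0.233  0.001]
 [ 0.635 -0.243  0.001]
 [ 0.635 -0.241  0.004]
 [ 0.635 -0.242  0.007]
 [ 0.635 -0.243  0.01 ]
 [ 0.635 -0.242  0.013]
 [ 0.635 -0.244  0.015]
 [ 0.635 -0.25   0.017]
 [ 0.633 -0.314  0.007]]
[[ 0.618 -0.285  0.   ]
 [ 0.623 -0.254  0.007]
 [ 0.626 -0.245  0.009]
 [ 0.629 -0.244  0.01 ]
 [ 0.632 -0.243  0.01 ]
 [ 0.635 -0.243  0.01 ]
 [ 0.638 -0.243  0.01 ]
 [ 0.641 -0.243  0.01 ]
 [ 0.644 -0.244  0.01 ]
 [ 0.646 -0.246  0.009]
 [ 0.65  -0.286  0.   ]]
[[ 0.03732433 -0.00403864]]
```

View pics/w1c.png

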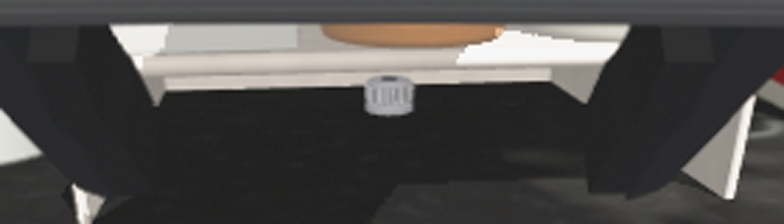

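View pics/w1d.png

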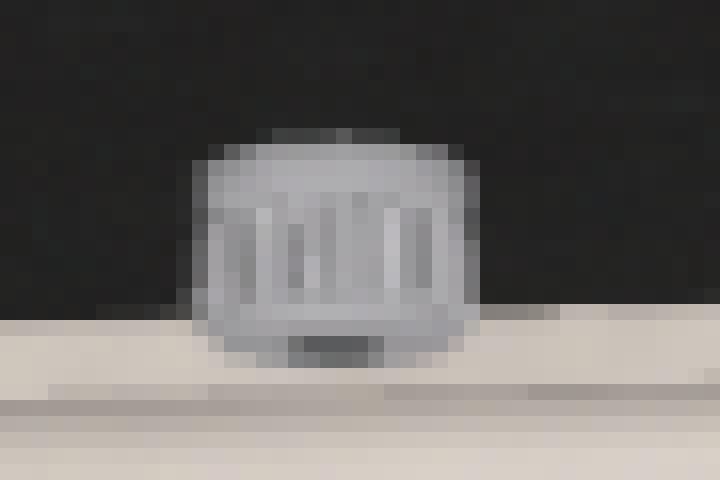

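```bash
python3 - <<'E'
from h import *
T=tool(16.3,42)
go([.62,.08,.14],tool(4,44));go([.55,.22,.14],tool(10,43));go([.472,.3445,.10],T)
E
```

```text
delta [-25.2, 12.3, -99.7, 0.9, 2.7, -3.1] |t| 104.0 |w| 4.2
delta [-95.5, -86.5, -198.6, 1.9, 6.9, -7.4] |t| 237.0 |w| 10.3
delta [-173.9, -202.6, -258.4, 2.9, 11.1, -12.1] |t| 372.0 |w| 16.7
```

Call:
send_rows(steps=[-12,6,-45,0,1,-1,-25,12,-90,1,3,-3,-45,-15,-125,1,4,-4,-70,-50,-160,1.5,5,-5.5,-96,-87,-199,2,7,-7.4,-120,-122,-217,2,8,-9,-145,-160,-236,2.5,10,-10.5,-174,-203,-258,2.9,11.1,-12.1,-174,-203,-258,2.9,11.1,-12.1,-174,-203,-258,2.9,11.1,-12.1,-174,-203,-258,2.9,11.1,-12.1])

```text
t: 3.6
eef_pos: [0.4724, 0.3431, 0.0984]
tool_rot: [0.356, 0.924, 0.132, 0.05]
force: [0.0, -0.0, 0.3]
grip_width: 0.088
```

```bash
python3 - <<'E'
from h import *
from cell import camera
s,P,Rr=cur();print(s["t"],P,s["joint_pos"].round(2))
c=camera("wrist");cv2.imwrite("pics/w2.png",c["pixels"]);np.savez("pics/w2.npz",**c)
T=tool(16.3,42);go([.472,.3445,.014],T)
Q=cloud(c).reshape(-1,3);m=(Q[:,0]>.44)&(Q[:,0]<.56)&(Q[:,1]>.28)&(Q[:,1]<.43)&(Q[:,2]>.014)&(Q[:,2]<.024)
S=Q[m];print(len(S),cv2.minAreaRect(S[:,:2].astype(np.float32)*1000),np.median(S[:,2]))
F=Q[(abs(Q[:,0]-.45)<.1)&(abs(Q[:,1]-.2)<.1)&(abs(Q[:,2])<.006)];print(np.median(F[:,2]))
E
```

```text
3.6 [0.47244714 0.34312778 0.09843946] [-0.65  0.96 -0.55  1.51  0.89  1.53 -1.24]
delta [-0.1, -58.3, 61.0, 0.1, 0.2, -0.0] |t| 84.0 |w| 0.2
1624 ((479.6142883300781, 325.8250732421875), (18.65700340270996, 74.8552474975586), 15.392934799194336) 0.019842262891618515
0.0005213478464673876
```

View pics/w2.png

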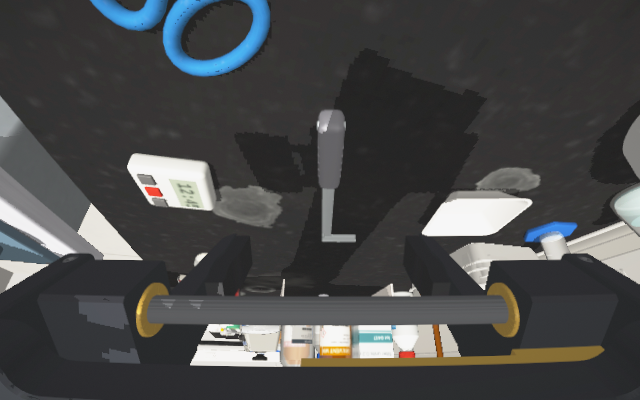

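Two hook-shaped things: A, from handle (303,201) to foot (325,238) in the side view, handle 77 × 18 mm and about 225 mm long. B, at (312,150)–(313,166), is only about 180 mm long. A fits the description, and the enlarged crop and wrist view at (328,110)–(340,240) confirm it. I'm descending to it now.

Call:
send_rows(steps=[1,-29,30,0,0,0,1,-48,51,0,0,0,1,-54,57,0,0,0,1,-58,61,0,0,0,1,-58,61,0,0,0,1,-58,61,0,0,0])

```text
t: 4.25
eef_pos: [0.4714, 0.3469, 0.0141]
tool_rot: [0.355, 0.924, 0.133, 0.049]
force: [-0.2, -0.2, 0.2]
grip_width: 0.0881
```

Call:
send_rows(steps=[0,0,0,0,0,0,0,0,0,0,0,0,0,0,0,0,0,0,0,0,0,0,0,0,0,0,0,0,0,0,0,0,0,0,0,0,0,0,0,0,0,0], jaw=1, newtons=45)

```text
t: 4.95
eef_pos: [0.4707, 0.3465, 0.0129]
tool_rot: [0.355, 0.924, 0.133, 0.049]
force: [0.2, -0.0, 0.7]
grip_width: 0.0342
```

```bash
python3 - <<'E'
from h import *
from cell import camera
s,P,Rr=cur();print(s["t"],P,s["force"],s["grip_width"])
c=camera("wrist");cv2.imwrite("pics/w3.png",c["pixels"])
E
```

```text
4.95 [0.47072877 0.34654956 0.01285741] [ 0.18713922 -0.02540206  0.74869956] 0.03415334667857153
```

View pics/w3.png

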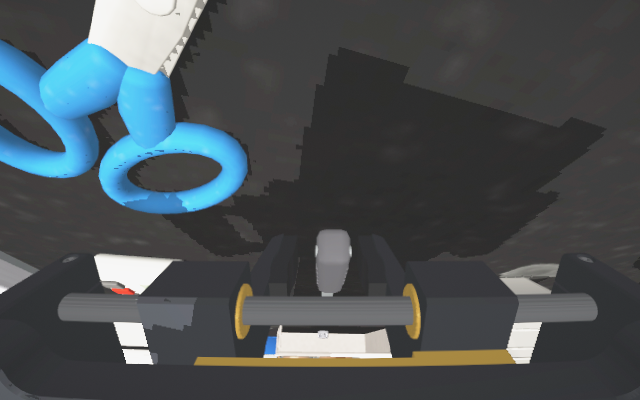

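Call:
send_rows(steps=[0,0,0,0,0,0,0,0,0,0,0,0,0,0,0,0,0,0,0,0,0,0,0,0,0,0,0,0,0,0])

```text
t: 5.5
eef_pos: [0.4707, 0.3465, 0.0128]
tool_rot: [0.355, 0.924, 0.133, 0.049]
force: [-0.1, 0.4, 1.8]
grip_width: 0.0178
```

```bash
python3 - <<'E'
from h import *
s,P,Rr=cur();print(s["t"],P,s["grip_width"],s["force"])
# lift: raise 40mm and move
go([P[0],P[1],P[2]+.04],Rr)
E
```

```text
5.5 [0.4706695  0.34653637 0.01280117] 0.01777275784938462 [-0.07970458  0.36475133  1.8419713 ]
delta [-0.2, 26.8, -29.7, 0.0, 0.0, 0.0] |t| 40.0 |w| 0.0
```

Call:
send_rows(steps=[0,13,-15,0,0,0,0,27,-30,0,0,0,0,27,-30,0,0,0,0,27,-30,0,0,0])

```text
t: 5.9
eef_pos: [0.4708, 0.347, 0.0537]
tool_rot: [0.355, 0.924, 0.133, 0.049]
force: [0.1, 0.6, -1.0]
grip_width: 0.0176
```

```bash
cat > hk.py <<'E'
from h import *
from cell import camera
def look(tag):
    s,P,Rr=cur();print("t",s["t"],"P",P.round(4),"w",round(s["grip_width"],4),"F",s["force"].round(1))
    out=[]
    for n in ["wrist","side"]:
        c=camera(n);np.savez(f"pics/{tag}_{n}.npz",**c);cv2.imwrite(f"pics/{tag}_{n}.png",c["pixels"])
    return P,Rr
E
python3 - <<'E'
from hk import *
P,Rr=look("l1")
c=load("pics/l1_side.npz");s=c["pixels"][170:260,270:370];cv2.imwrite("pics/l1c.png",cv2.resize(s,None,fx=6,fy=6,interpolation=cv2.INTER_CUBIC))
C=cloud(c)
for x in [.18,.21,.24,.27]:
    m=(C[...,0]>.42)&(C[...,0]<.6)&(abs(C[...,1]-x)<.01)&(C[...,2]>.015)&(C[...,2]<.08);print(x,m.sum(),np.median(C[m],0).round(4) if m.any() else 0)
E
```

```text
t 5.9 P [0.4708 0.347  0.0537] w 0.0176 F [ 0.1  0.6 -1. ]
0.18 19 [0.5173 0.1778 0.0432]
0.21 15 [0.5082 0.211  0.0437]
0.24 16 [0.4992 0.2423 0.0437]
0.27 18 [0.4894 0.273  0.0441]
```

View pics/l1c.png

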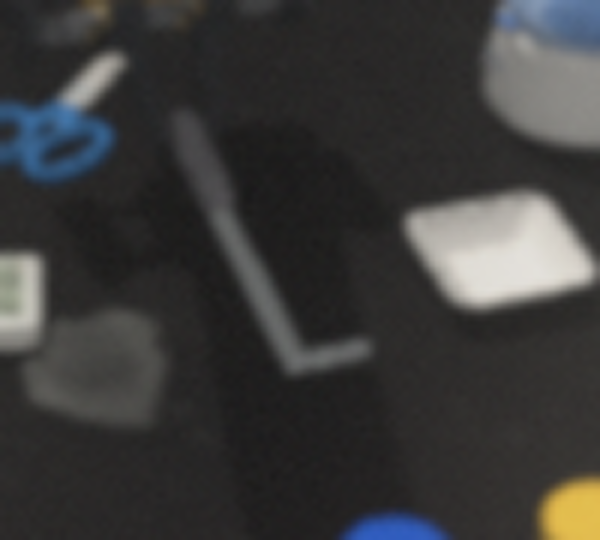

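View pics/l1_wrist.png

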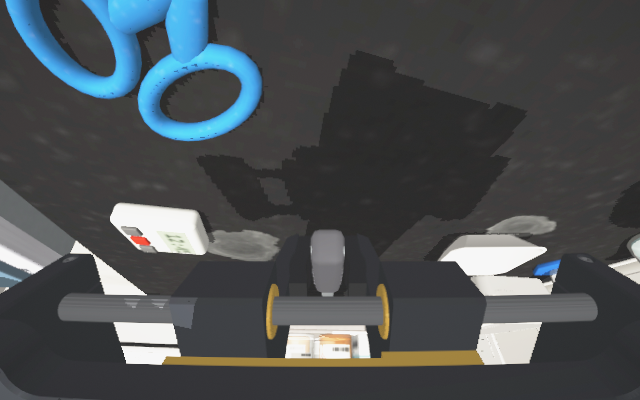

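```bash
python3 - <<'E'
from h import *
c=load("pics/l1_side.npz")
P=np.array([.4708,.347]);h=np.radians(16.3);d=np.array([np.sin(h),-np.cos(h)]);l=np.array([np.cos(h),np.sin(h)])
for nm,px,z in [("corner bottom",(295,370),.041),("tip top",(370,345),.051),("handle rear top",(183,113),.061),("handle front top",(228,205),.061)]:
    w=atz(c,[(270+px[0]/6,170+px[1]/6)],z)[0,:2]-P;print(nm,(w@d).round(4),(w@l).round(4))
T=tool(8,42)
# foot target via
dd=np.array([np.sin(np.radians(8)),-np.cos(np.radians(8))]);ll=np.array([np.cos(np.radians(8)),np.sin(np.radians(8))])
nut=np.array([.635,-.2555])
for back,z in [(.022,.036)]:
    foot=nut+dd*(back); # face at centre line y=25
    p=foot-ll*.025-dd*.206;print("TCP final",p,toS(p),"foot",toS(foot+0*ll))
E
```

```text
corner bottom 0.2123 -0.0015
tip top 0.2161 0.0383
handle rear top -0.005 0.0017
handle front top 0.0899 0.0
TCP final [ 0.58463545 -0.07677   ] [[-0.1321839  -0.03959464]] foot [[ 0.07222539 -0.00384769]]
```

```bash
cat >> h.py <<'E'
def hv(h): h=np.radians(h);return np.array([np.sin(h),-np.cos(h)]),np.array([np.cos(h),np.sin(h)])
E
python3 - <<'E'
from h import *
d,l=hv(8);nut=np.array([.635,-.2555]);L=.207
p=nut+d*.025-l*.025-d*L;pre=p-d*.2;print(p,pre)
T=tool(8,42)
go([*pre,.038],T)
a=np.array([*pre,.038]);go([*p,.035],T,(a,T));go([*p,.015],T,(np.array([*p,.035]),T))
E
```

```text
[ 0.58491379 -0.07875054] [0.55707917 0.11930307]
delta [19.3, 170.2, 173.0, 0.1, -5.3, 6.4] |t| 243.0 |w| 8.3
delta [0.0, 146.6, 136.1, 0.0, 0.0, 0.0] |t| 200.0 |w| 0.0
delta [-0.0, -13.4, 14.9, 0.0, 0.0, 0.0] |t| 20.0 |w| 0.0
```

Call:
send_rows(steps=[4,30,30,0,-1,1,8,62,62,0,-2,2.4,12,95,95,0,-3,3.6,16,130,130,0,-4.2,5,19,170,173,0,-5.3,6.4,19,170,173,0,-5.3,6.4,19,170,173,0,-5.3,6.4,19,170,173,0,-5.3,6.4])

```text
t: 6.8
eef_pos: [0.5562, 0.1213, 0.0377]
tool_rot: [0.357, 0.931, 0.066, 0.025]
force: [-0.2, 0.1, -0.4]
grip_width: 0.0176
```

```bash
python3 - <<'E'
from hk import *
P,Rr=look("l2")
c=load("pics/l2_side.npz");s=c["pixels"][190:300,260:380];cv2.imwrite("pics/l2c.png",cv2.resize(s,None,fx=5,fy=5,interpolation=cv2.INTER_CUBIC))
C=cloud(c)
for y in [.05,.02,-.01,-.04]:
    m=(C[...,0]>.5)&(C[...,0]<.62)&(abs(C[...,1]-y)<.01)&(C[...,2]>.015)&(C[...,2]<.08);print(y,m.sum(),np.median(C[m],0).round(4) if m.any() else 0)
T=tool(8,42);d,l=hv(8);nut=np.array([.635,-.2555]);p=nut+d*.025-l*.025-d*.207;go([*p,.035],T)
E
```

```text
t 6.8 P [0.5562 0.1213 0.0377] w 0.0176 F [-0.2  0.1 -0.4]
0.05 25 [0.5634 0.0546 0.0337]
0.02 0 0
-0.01 0 0
-0.04 0 0
delta [-0.3, 149.1, 137.9, -0.1, -0.2, 0.1] |t| 203.0 |w| 0.2
```

View pics/l2c.png

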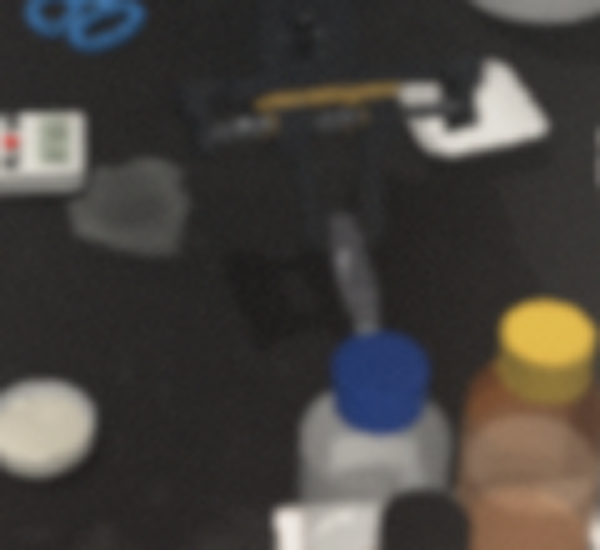

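View pics/l2_wrist.png

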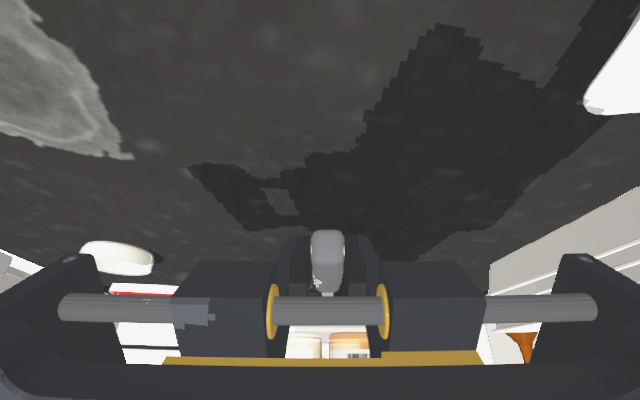

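Call:
send_rows(steps=[0,15,14,0,0,0,0,34,32,0,0,0,0,53,49,0,0,0,0,72,67,0,0,0,0,91,84,0,0,0,0,110,102,0,0,0,0,128,118,0,0,0,0,140,129,0,0,0,0,149,138,0,0,0,0,149,138,0,0,0,0,149,138,0,0,0])

```text
t: 8.0
eef_pos: [0.5854, -0.0804, 0.0355]
tool_rot: [0.357, 0.931, 0.066, 0.026]
force: [0.2, 0.3, -0.9]
grip_width: 0.018
```

```bash
python3 - <<'E'
from hk import *
P,Rr=look("l3")
c=load("pics/l3_wrist.npz");s=c["pixels"][200:360,240:440][::-1,::-1];cv2.imwrite("pics/l3c.png",cv2.resize(s,None,fx=4,fy=3.7,interpolation=cv2.INTER_CUBIC))
E
```

```text
t 8.0 P [ 0.5854 -0.0804  0.0355] w 0.018 F [ 0.2  0.3 -0.9]
```

View pics/l3c.png

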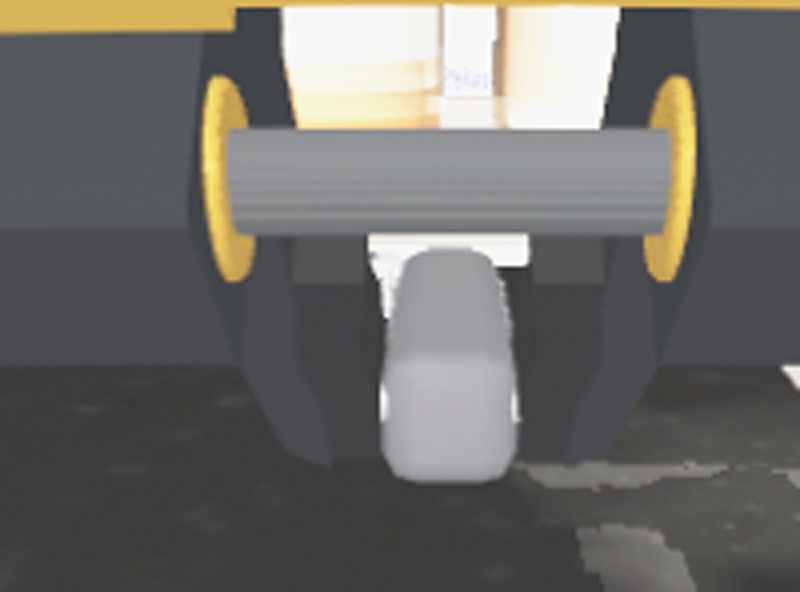

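View pics/l3_side.png

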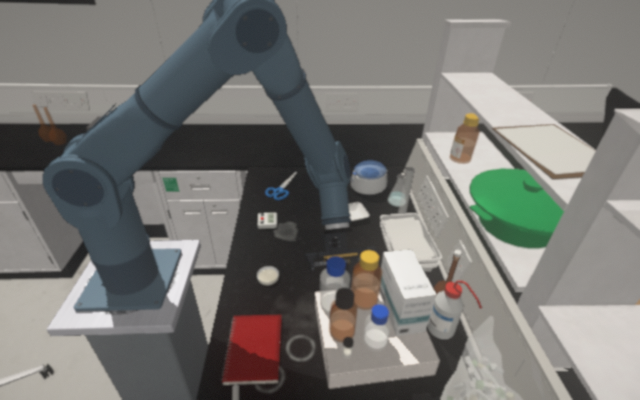

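Call:
send_rows(steps=[0,-5,5.5,0,0,0,0,-10,11,0,0,0,0,-14,16,0,0,0,0,-14,16,0,0,0,0,-14,16,0,0,0])

```text
t: 8.6
eef_pos: [0.5852, -0.0817, 0.014]
tool_rot: [0.358, 0.931, 0.065, 0.025]
force: [0.1, 0.4, -0.8]
grip_width: 0.0171
```

```bash
python3 - <<'E'
from h import *
s,P,Rr=cur();print(s["t"],P,s["force"],s["moment"],s["grip_width"])
T=tool(8,42);d,l=hv(8);
q=P[:2]-d*.225
go([*q,.0138],T)
E
```

```text
8.6 [ 0.58522499 -0.08173227  0.01403173] [ 0.05903973  0.3979295  -0.77133321] [ 0.75889407 -0.002649   -0.01758665] 0.017113109163293734
delta [0.1, -167.2, -150.5, 0.1, -0.0, 0.0] |t| 225.0 |w| 0.1
```

Call:
send_rows(steps=[0,-7,-6.3,0,0,0,0,-14,-12.6,0,0,0,0,-22,-19.8,0,0,0,0,-32,-28.8,0,0,0,0,-42,-37.8,0,0,0,0,-52,-46.8,0,0,0,0,-62,-55.8,0,0,0,0,-72,-64.8,0,0,0,0,-82,-73.8,0,0,0,0,-90,-81,0,0,0,0,-95,-85.5,0,0,0,0,-97,-87.3,0,0,0])

```text
t: 9.8
eef_pos: [0.5672, 0.0484, 0.0142]
tool_rot: [0.358, 0.931, 0.065, 0.026]
force: [0.9, -1.1, -0.2]
grip_width: 0.0174
```

```bash
python3 - <<'E'
from h import *
s,P,Rr=cur();print(s["t"],P,s["force"],s["moment"],s["grip_width"])
d,l=hv(8);q=np.array([.5852,-.0817])-d*.225
go([*q,.0138],tool(8,42))
E
```

```text
9.8 [0.56719852 0.04838336 0.01421458] [ 0.943331   -1.06663569 -0.15593993] [0.7374247  0.05231936 0.03809221] 0.0174315059997644
delta [-0.2, -69.9, -62.4, 0.0, -0.1, 0.0] |t| 94.0 |w| 0.1
```

Call:
send_rows(steps=[0,-7,-6.3,0,0,0,0,-15,-13.5,0,0,0,0,-24,-21.5,0,0,0,0,-33,-29.5,0,0,0,0,-42,-37.5,0,0,0,0,-50,-44.7,0,0,0,0,-58,-51.8,0,0,0,0,-64,-57.2,0,0,0,0,-68,-60.8,0,0,0,0,-70,-62.5,0,0,0,0,-70,-62.5,0,0,0])

```text
t: 10.9
eef_pos: [0.5541, 0.1406, 0.0137]
tool_rot: [0.358, 0.931, 0.065, 0.026]
force: [0.0, -0.5, -0.4]
grip_width: 0.0177
```

```bash
python3 - <<'E'
from hk import *
P,Rr=look("l4")
c=camera("scene");np.savez("pics/l4_scene.npz",**c)
s=c["pixels"][120:250,250:430];cv2.imwrite("pics/l4c.png",cv2.resize(s,None,fx=4.4,fy=4.4,interpolation=cv2.INTER_CUBIC))
E
```

```text
t 10.9 P [0.5541 0.1406 0.0137] w 0.0177 F [ 0.  -0.5 -0.4]
```

View pics/l4c.png

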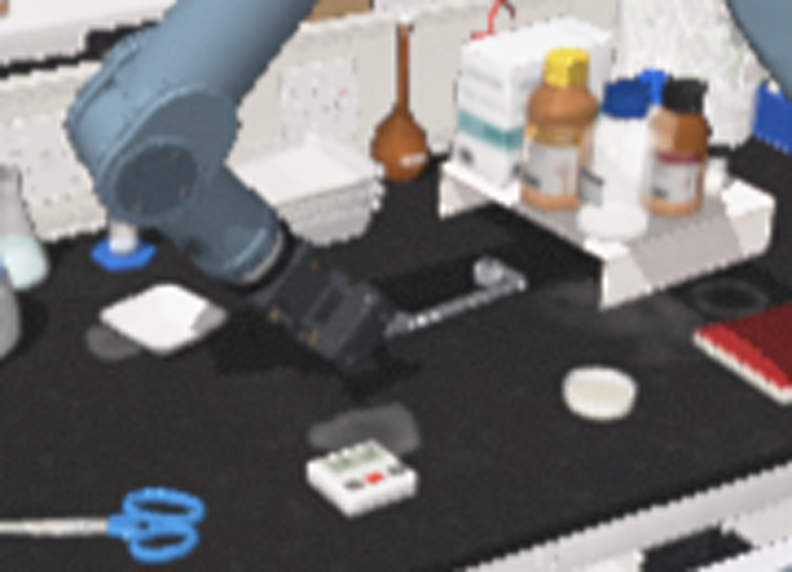

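View pics/l4_wrist.png

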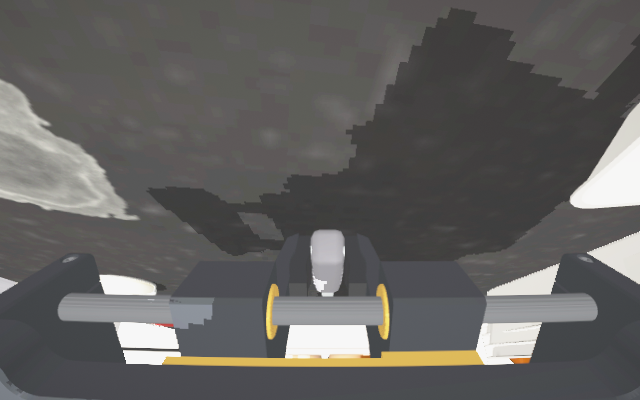

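```bash
python3 - <<'E'
from h import *
c=load("pics/l4_scene.npz");n=atz(c,[(250+490/4.4,120+268/4.4)],.012)[0];print("nut",n,toS(n))
d,l=hv(8);P=np.array([.5541,.1406])
go([*(P+d*.01),.0137],tool(8,42));go([*(P+d*.01),.055],tool(8,42))
go([.475,.345,.055],tool(16.3,42));go([.475,.345,.0132],tool(16.3,42))
E
```

```text
nut [ 0.6037981  -0.04913596  0.012     ] [[-0.15804265 -0.01809644]]
delta [-0.0, 6.7, 6.3, 0.1, -0.0, -0.0] |t| 9.0 |w| 0.1
delta [0.0, 34.4, -24.4, 0.1, -0.0, -0.0] |t| 42.0 |w| 0.1
delta [-49.9, -131.4, -174.2, 0.1, 5.5, -6.2] |t| 224.0 |w| 8.3
delta [-49.9, -159.4, -143.1, 0.1, 5.5, -6.2] |t| 220.0 |w| 8.3
```

Call:
send_rows(steps=[0,3,3,0,0,0,0,7,6,0,0,0,0,20,-9,0,0,0,0,34,-24,0,0,0,-10,0,-55,0,1.1,-1.2,-20,-33,-85,0,2.2,-2.4,-30,-66,-115,0,3.3,-3.7,-40,-99,-145,0,4.4,-5,-50,-131,-174,0,5.5,-6.2,-50,-131,-174,0,5.5,-6.2,-50,-131,-174,0,5.5,-6.2])

```text
t: 12.15
eef_pos: [0.4743, 0.3456, 0.0551]
tool_rot: [0.355, 0.924, 0.133, 0.051]
force: [0.7, -1.5, -1.0]
grip_width: 0.0171
```

```bash
python3 - <<'E'
from h import *
s,P,Rr=cur();print(s["t"],P,s["force"],s["grip_width"])
go([.475,.345,.0132],tool(16.3,42))
E
```

```text
12.15 [0.47433589 0.34556501 0.05505296] [ 0.67702407 -1.49769927 -1.03295393] 0.017111836720506285
delta [0.5, -27.5, 31.6, 0.1, -0.1, 0.1] |t| 42.0 |w| 0.1
```

Call:
send_rows(steps=[0,-10,11,0,0,0,0,-20,22.5,0,0,0,0,-25,28.3,0,0,0,0,-27.6,31.2,0,0,0,0,-27.6,31.2,0,0,0,0,-27.6,31.2,0,0,0])

```text
t: 12.75
eef_pos: [0.475, 0.3445, 0.0133]
tool_rot: [0.355, 0.924, 0.132, 0.051]
force: [0.1, 0.9, -0.3]
grip_width: 0.0176
```

Call:
send_rows(steps=[0,0,0,0,0,0,0,0,0,0,0,0,0,0,0,0,0,0,0,0,0,0,0,0,0,0,0,0,0,0,0,0,0,0,0,0,0,0,0,0,0,0,0,0,0,0,0,0,0,0,0,0,0,0], jaw=0)

```text
t: 13.65
eef_pos: [0.4748, 0.3447, 0.0135]
tool_rot: [0.355, 0.924, 0.132, 0.051]
force: [-0.1, -0.2, -0.4]
grip_width: 0.0865
```

```bash
python3 - <<'E'
from h import *
s,P,Rr=cur();print(s["t"],P,s["force"],s["grip_width"])
go([.475,.345,.10],tool(16.3,42));go([.52,.10,.18],tool(5,10));go([.596,-.045,.14],tool(5,10))
E
```

```text
13.65 [0.47480393 0.34474872 0.01352451] [-0.08324204 -0.15692848 -0.43456682] 0.08652407185064043
delta [0.2, 57.8, -64.3, 0.1, -0.0, 0.0] |t| 86.0 |w| 0.1
delta [-25.4, 295.3, 42.2, 32.0, -5.0, 10.3] |t| 299.0 |w| 33.9
delta [6.8, 387.7, 179.5, 32.0, -5.0, 10.3] |t| 427.0 |w| 33.9
```

```bash
python3 - <<'E'
from h import *
go([.48,.33,.12],tool(16.3,42));go([.50,.20,.15],tool(12,35));go([.56,.05,.14],tool(5,20));go([.603,-.025,.12],tool(5,20))
E
```

```text
delta [0.8, 82.9, -68.6, 0.1, -0.0, 0.0] |t| 108.0 |w| 0.1
delta [-16.5, 199.8, -3.5, 7.1, -2.7, 3.4] |t| 201.0 |w| 8.3
delta [-1.1, 312.5, 111.6, 22.0, -5.9, 9.8] |t| 332.0 |w| 24.8
delta [19.1, 361.5, 182.8, 22.0, -5.9, 9.8] |t| 406.0 |w| 24.8
```

Call:
send_rows(steps=[0,15,-16,0,0,0,0,36,-40,0,0,0,0,62,-66,0,0,0,0,95,-68,0,0,0,-8,140,-45,3,-1,1.5,-16,190,-10,7,-2.7,3.4,-14,230,30,12,-4,5.5,-8,270,70,17,-5,8,-1,312,112,22,-5.9,9.8,10,338,148,22,-5.9,9.8,19,361,183,22,-5.9,9.8,19,361,183,22,-5.9,9.8])

```text
t: 14.85
eef_pos: [0.6037, -0.0315, 0.1192]
tool_rot: [0.175, 0.984, 0.039, 0.007]
force: [0.0, 0.5, 0.0]
grip_width: 0.088
```

Call:
send_rows(steps=[0,0,0,0,0,0,0,0,0,0,0,0,0,0,0,0,0,0])

```text
t: 15.15
eef_pos: [0.6025, -0.0226, 0.1197]
tool_rot: [0.173, 0.984, 0.044, 0.008]
force: [0.4, 0.4, -0.0]
grip_width: 0.0882
```

```bash
python3 - <<'E'
from hk import *
P,Rr=look("l5")
c=load("pics/l5_wrist.npz");Q=cloud(c)
m=(abs(Q[...,0]-.60)<.05)&(abs(Q[...,1]+.05)<.05)&(Q[...,2]>.012)&(Q[...,2]<.02)
S=Q[m];print(m.sum(),cv2.minEnclosingCircle(S[:,:2].astype(np.float32)*1000),np.median(S,0))
c=load("pics/l5_side.npz");s=c["pixels"][130:300,230:430];cv2.imwrite("pics/l5c.png",cv2.resize(s,None,fx=3.5,fy=3.5,interpolation=cv2.INTER_CUBIC))
E
```

```text
t 15.15 P [ 0.6025 -0.0226  0.1197] w 0.0882 F [ 0.4  0.4 -0. ]
532 ((606.2416381835938, -47.91560363769531), 12.900633811950684) [ 0.60615623 -0.04587512  0.01628873]
```

View pics/l5_wrist.png

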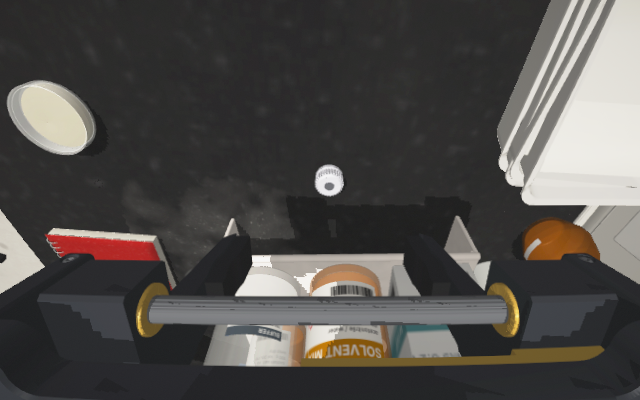

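View pics/l5c.png

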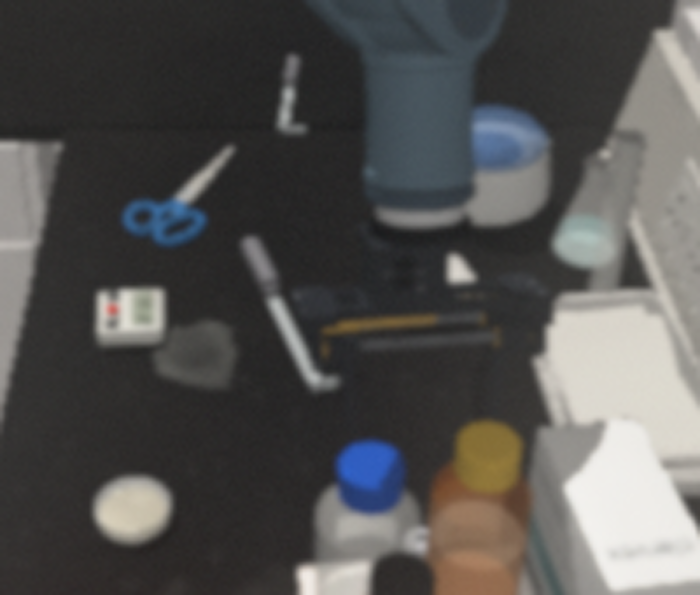

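```bash
python3 - <<'E'
from h import *
go([.606,-.048,.05],tool(5,20));go([.606,-.048,.0135],tool(5,20))
E
```

```text
delta [1.2, 0.2, 74.3, -0.1, -0.0, 0.1] |t| 74.0 |w| 0.1
delta [1.2, -12.3, 108.6, -0.1, -0.0, 0.1] |t| 109.0 |w| 0.1
```

Call:
send_rows(steps=[1,0,37,0,0,0,1,0,74,0,0,0,1,-7,94,0,0,0,1,-12,108,0,0,0,1,-12,108.6,0,0,0,1,-12,108.6,0,0,0])

```text
t: 15.85
eef_pos: [0.6064, -0.0493, 0.014]
tool_rot: [0.173, 0.984, 0.043, 0.008]
force: [0.5, 0.3, -0.4]
grip_width: 0.0879
```

Call:
send_rows(steps=[0,0,0,0,0,0,0,0,0,0,0,0,0,0,0,0,0,0,0,0,0,0,0,0,0,0,0,0,0,0,0,0,0,0,0,0,0,0,0,0,0,0,0,0,0,0,0,0,0,0,0,0,0,0,0,0,0,0,0,0], jaw=1, newtons=20)

```text
t: 16.85
eef_pos: [0.606, -0.0505, 0.0133]
tool_rot: [0.173, 0.984, 0.043, 0.007]
force: [0.2, -0.6, 0.7]
grip_width: 0.025
```

```bash
python3 - <<'E'
from h import *
s,P,Rr=cur();print(s["t"],P,s["force"],s["grip_width"])
Q=cloud(load("pics/l4_side.npz"))
for f in ["pics/l1_side.npz","pics/side0.npz","pics/scene0.npz"]:
    Q=cloud(load(f));m=(abs(Q[...,0]-.66)<.07)&(abs(Q[...,1]-.285)<.07)&(Q[...,2]>.017)&(Q[...,2]<.026)
    S=Q[m];r=cv2.minAreaRect(S[:,:2].astype(np.float32)*1000);print(m.sum(),r)
    m=(abs(Q[...,0]-.657)<.015)&(abs(Q[...,1]-.285)<.015);print(np.median(Q[m][:,2]))
go([P[0],P[1],P[2]+.06],Rr)
E
```

```text
16.85 [ 0.60600445 -0.05051761  0.01330684] [ 0.18250139 -0.59847256  0.72803075] 0.025005223965986485
110 ((649.9898681640625, 275.0343017578125), (88.90559387207031, 89.15375518798828), 16.323238372802734)
0.0023206556933371147
104 ((649.1710205078125, 274.7892150878906), (90.11820983886719, 93.82918548583984), 16.03342628479004)
0.0021098772759241546
81 ((650.70654296875, 273.2506103515625), (91.28856658935547, 92.56352996826172), 19.46066665649414)
0.004105488033153748
delta [-0.0, 20.5, -56.4, 0.0, 0.0, 0.0] |t| 60.0 |w| 0.0
```

Call:
send_rows(steps=[0,7,-19,0,0,0,0,20,-56,0,0,0,0,27,-75,0,0,0,0,27,-75,0,0,0])

```text
t: 17.25
eef_pos: [0.6081, -0.0499, 0.0961]
tool_rot: [0.173, 0.984, 0.042, 0.01]
force: [0.3, -0.6, -0.8]
grip_width: 0.0252
```

```bash
python3 - <<'E'
from hk import *
P,Rr=look("l6")
c=load("pics/l6_wrist.npz");s=c["pixels"][180:300,240:420];cv2.imwrite("pics/l6c.png",cv2.resize(s,None,fx=4,fy=4,interpolation=cv2.INTER_CUBIC))
Q=cloud(load("pics/l6_side.npz"));m=(abs(Q[...,0]-.65)<.07)&(abs(Q[...,1]-.275)<.07)&(Q[...,2]>.017)&(Q[...,2]<.026)
print(m.sum(),cv2.minAreaRect(Q[m][:,:2].astype(np.float32)*1000))
go([.63,.10,.10],tool(10,20));go([.65,.275,.08],tool(16,20));go([.65,.275,.023],tool(16,20))
E
```

```text
t 17.25 P [ 0.6081 -0.0499  0.0961] w 0.0252 F [ 0.3 -0.6 -0.8]
14 ((691.884521484375, 250.4453125), (35.16981887817383, 14.339792251586914), 62.54644012451172)
delta [36.9, -136.5, -57.2, -0.0, 1.7, -4.8] |t| 153.0 |w| 5.1
delta [71.8, -305.6, -97.4, -0.0, 3.8, -10.4] |t| 329.0 |w| 11.1
delta [71.8, -325.1, -43.9, -0.0, 3.8, -10.4] |t| 336.0 |w| 11.1
```

View pics/l6c.png

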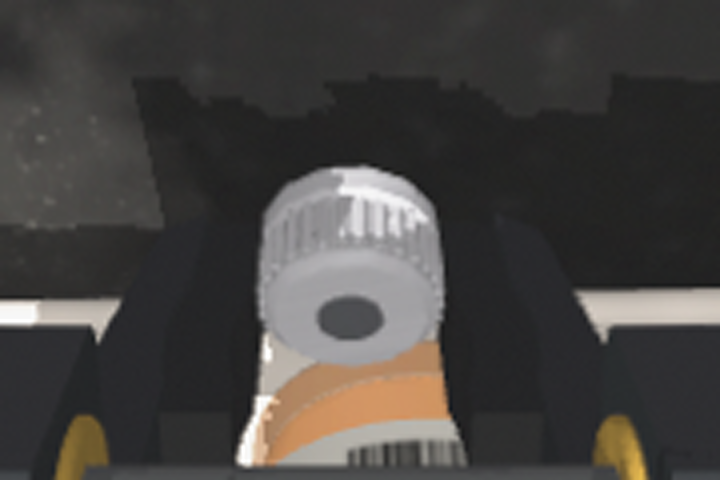

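Call:
send_rows(steps=[8,-35,-14,0,0.4,-1,18,-75,-30,0,0.8,-2.4,28,-115,-46,0,1.2,-3.6,38,-155,-60,0,1.8,-5,48,-195,-72,0,2.4,-6.4,56,-235,-82,0,3,-8,64,-272,-90,0,3.4,-9.4,72,-306,-97,0,3.8,-10.4,72,-306,-97,0,3.8,-10.4,72,-306,-97,0,3.8,-10.4,72,-306,-97,0,3.8,-10.4])

```text
t: 18.45
eef_pos: [0.6501, 0.2734, 0.0785]
tool_rot: [0.173, 0.975, 0.137, 0.024]
force: [0.9, -0.6, -0.3]
grip_width: 0.0248
```

```bash
python3 - <<'E'
from hk import *
P,Rr=look("l7");c=load("pics/l7_wrist.npz");Q=cloud(c)
m=(abs(Q[...,0]-.65)<.08)&(abs(Q[...,1]-.275)<.08)&(Q[...,2]>.0165)&(Q[...,2]<.025);print(m.sum(),cv2.minAreaRect(Q[m][:,:2].astype(np.float32)*1000))
go([.65,.275,.023],tool(16,20))
E
```

```text
t 18.45 P [0.6501 0.2734 0.0785] w 0.0248 F [ 0.9 -0.6 -0.3]
2866 ((650.6380004882812, 273.6317443847656), (88.1543960571289, 87.57809448242188), 16.70113182067871)
delta [0.0, -21.0, 52.3, 0.1, 0.1, -0.1] |t| 56.0 |w| 0.1
```

View pics/l7_wrist.png

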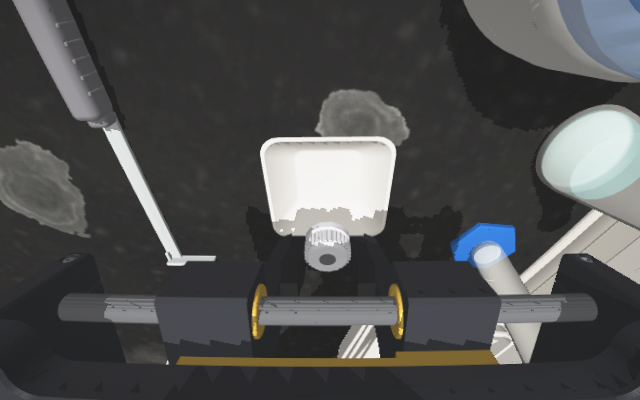

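Boat centre measures (0.6505, 0.2735), right under the tool. The nut is held level at pixel (328,250). Lowering straight down.

Call:
send_rows(steps=[0,-6,17,0,0,0,0,-12,34,0,0,0,0,-16,45,0,0,0,0,-19,52,0,0,0,0,-19,52,0,0,0,0,-19,52,0,0,0])

```text
t: 19.15
eef_pos: [0.6501, 0.2759, 0.0242]
tool_rot: [0.172, 0.975, 0.137, 0.024]
force: [0.3, 0.3, 0.7]
grip_width: 0.0253
```

Call:
send_rows(steps=[0,0,0,0,0,0,0,0,0,0,0,0,0,0,0,0,0,0,0,0,0,0,0,0], jaw=0.61)

```text
t: 19.55
eef_pos: [0.6502, 0.2756, 0.0246]
tool_rot: [0.172, 0.975, 0.137, 0.024]
force: [0.3, -0.3, -0.0]
grip_width: 0.0345
```

Call:
send_rows(steps=[0,4,-11,0,0,0,0,10,-28,0,0,0,0,24,-66,0,0,0,0,41,-112,0,0,0,0,41,-112,0,0,0,0,41,-112,0,0,0])

```text
t: 20.15
eef_pos: [0.6511, 0.2761, 0.1467]
tool_rot: [0.171, 0.975, 0.137, 0.026]
force: [0.2, -0.1, -0.2]
grip_width: 0.0343
```

```bash
python3 - <<'E'
from hk import *
P,Rr=look("l8")
c=load("pics/l8_wrist.npz");Q=cloud(c)
m=(abs(Q[...,0]-.65)<.08)&(abs(Q[...,1]-.275)<.08)&(Q[...,2]>.0165)&(Q[...,2]<.025);print(m.sum(),cv2.minAreaRect(Q[m][:,:2].astype(np.float32)*1000))
m=(abs(Q[...,0]-.65)<.02)&(abs(Q[...,1]-.275)<.02)&(Q[...,2]>.015);print(Q[m].mean(0))
c=camera("scene");s=c["pixels"][100:270,150:470];cv2.imwrite("pics/l8c.png",cv2.resize(s,None,fx=2.5,fy=2.5,interpolation=cv2.INTER_CUBIC))
E
```

```text
t 20.15 P [0.6511 0.2761 0.1467] w 0.0343 F [ 0.2 -0.1 -0.2]
2765 ((650.908447265625, 272.9731140136719), (88.142578125, 87.46630859375), 16.405860900878906)
[0.65116661 0.28150453 0.10554603]
```

View pics/l8_wrist.png

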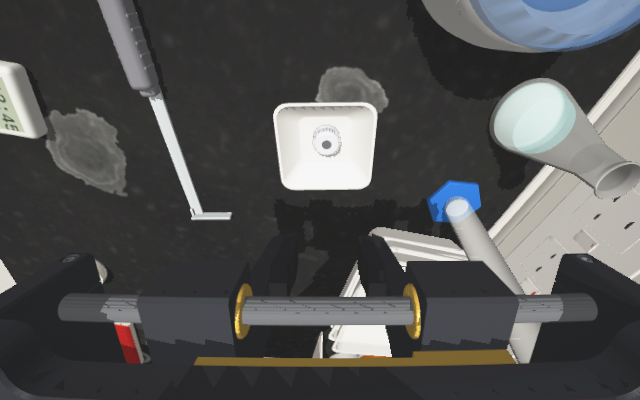

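View pics/l8c.png

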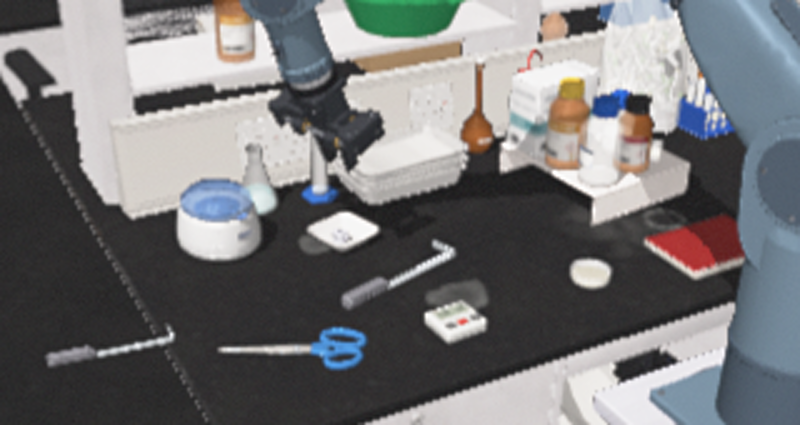

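The nut sits at (327,143), in the middle of the level boat at (325,145). The hook lies flat at (130,50)–(210,215), clear of the shelf. The arm is clear of everything, so I'm handing in.

```bash
python3 - <<'E'
from cell import *
print(finish_job())
E
```

```text
the job is handed in; nothing more can be done
None
```

I handed the job in at about 20 s of the 67 s allowed. The hand-in reports no verdict.

I found the nut under the shelf with the wrist camera, at about x +50, y −5 mm in the shelf's frame. I took the larger hook by its handle with the gripper leaning back, passed its foot over the nut and dragged the nut about 48 mm clear of the front edge. I then laid the hook down near where it had been, picked the nut up in the open and released it in the boat.

**Last checks:**
- **Nut:** it stands in the middle of the weighing boat. I judged this from the wrist picture, because my depth check at the end picked up the gripper instead of the nut.
- **Boat:** its rim measures level and is within about 1 mm of where it was just before the release.
- **Hook:** it lies flat, with its foot roughly 240 mm outside the shelf.
- **Bystanders:** the petri dish, timer and notebook look unmoved in the last scene view. I did not measure them.
- **Arm:** it was about 12 cm above the boat, touching nothing. The largest contact force in any reading was about 2 N.

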